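Clamp a tube rack in its hold-down station

ROBOT

A 6-joint arm with a two-finger parallel gripper is mounted at the origin on a cart in front of the work surface, level with it; the furniture and walls round the work are solid. World frame = base frame: x ahead of the robot, y to its left, z up, the work surface at z = 0. Lengths are in m, angles in rad, forces in N, time in s.
With the tool pointing down it reaches from about 0.425 to 0.95 m from the base axis. Payload 3.5 kg.
Tool frame: the origin (TCP) lies on the centre line of the jaws, within the pads' length; the fingertips stand 25 mm ahead of it and the grasp point (between the pads) lies 6 mm ahead of it (ctrl.finger_overhang is the distance from the TCP to the fingertips, in m); z points along the fingers, y is the line along which they close (so a half turn about z gives the same grasp; the last joint's range is limited). The gripper opens to 85 mm and grips with 20 to 120 N. Pads are 22 mm wide; open, the fingers measure 114 mm over their backs; the gripper's body (76 mm by 85 mm) begins 54 mm behind the grasp point. The pads swing forward as they close: fully open they stand 13 mm farther back than shut.
Start: joints at [1.137, 0.286, 1.577, -0, 1.279, -0.15], TCP at [0.189, 0.648, 0.256] pointing down, gripper open.
Joint ranges: [-2.77, 2.77], [-0.9, 2.22], [0.21, 2.48], [-1.53, 4.67], [0.24, 2.81], [-2.84, 2.84]. Speed limits (rad/s): [2.79, 2.79, 3.14, 3.14, 3.14, 3.14].

INTERFACE

Orientations are given as a unit quaternion [x, y, z, w].
In Python, from plant import get_state, imaging, job, ctrl gives the robot as it stands.
- The arm moves only by the tool jog_arm, never from a script. Its argument "increments" is a list of rows, each an object of numbers: "dx", "dy", "dz": the shift along the world's x, y, z each as a share of 12 cm, from -1 to 1; "ax", "ay", "az": the turn, a rotation vector about the world's x, y, z each as a share of pi/2 rad, from -1 to 1; "gripper": the gripper command: -1 is shut, 1 is fully open, values between are in proportion. A call has 1 to 10 rows; each row is the pose to reach, as a shift and turn from the pose commanded when the call began; what a row does not reach only later rows make up. A row lasts 1/10 s, in which the tool goes at most 50 mm and 8.59 degrees, less where a joint would pass 70% of its speed; a pose out of reach is approached as far as the arm can. A call with a number of a shift or a turn outside -1 to 1 is refused whole. A call with a gripper value outside its range is refused whole. The fingers move at their own pace and stop on an object; "force" is the grip in N (left out, the last holds). Time passes only in rows, so rows that repeat a pose let the fingers close. It gives the time, the measured TCP pose, the force, the opening and the grip force at its end, in the units of the state.
- get_state(): the state, without advancing time (a new reading comes with each control period).
- imaging.read_camera(name): name is "scene" or "side" or "wrist"; returns a dict with "frame" (384x512x3 uint8, blue, green, red), "depth" (384x512 float32, m along the optical axis (not along the pixel's ray), 0 where there is no reading), "camera_matrix" (3x3 intrinsics, pixels), "extrinsics" (4x4, takes a point from camera to world coordinates); the wrist camera has in their place "mount" (4x4, takes a point from camera to tool coordinates, whose origin is the TCP and whose axes are the flange's). Camera axes: x right, y up, looking along -z (the intrinsics and any distortion apply to the point x, -y, -z); pixel columns grow to the right and rows downward; lengths in m; the calibration is good to about 2 mm. A picture is of the moment at which its call begins: read the wrist's pose just before it.
- job.sign_off(): hands the job in; it is judged then, once.
The state is a dict: "time": time; "qpos": joint angles; "dq": joint speeds; "joint_efforts": joint torques, N m; "eef_pos": TCP position; "tcp_rot": TCP orientation; "contact_force": force on the tool from outside, world axes, zero at the start; "wrist_torque": the same for the moment, N m; "opening": opening from 0.0 (shut) to 1.0 (fully open); "finger_force": force on a finger pad.
Only numpy, scipy, OpenCV 4.12 (cv2) and the standard library are available. Lean on these libraries where they do the work, as an engineer would, in place of code of your own. Each camera call takes 0.05 s, during which the arm holds its last target. There are 200 camera calls.

TASK

Clamp the blue 96-place rack in its hold-down station: push the steel swing strap round sideways (the outside of a finger will do; nothing needs gripping) until the round rubber foot under its end is over the middle of the rack, and only then push the black cam lever fully down, so that the foot presses on the rack. Leave the strap over the middle with the lever down. Do not press on or lift the rack itself, and leave the bottle, the aluminium block and the marker pen where they are.

Things in the scene. Friction and masses are not known exactly. Their poses are not given: they have to be found in the camera images.
- station: hold-down station, fixed to the bench: an aluminium base plate 124 x 264 mm, top 10 mm above the bench, with a nest of four low black corner angles (19.5 mm high above the bench) round the rack. Origin on the bench under the middle of the nest; x and y are the plate's short and long sides, z up. The steel post of the strap (12 mm radius) stands 95 mm from the origin towards -y
- rack: blue 96-place tube rack, 84 x 124 x 21 mm, 0.11 kg, loose, standing on the base plate in the nest (3 mm play each way), its top 31 mm above the bench. Origin at the centre of its underside, long side along its y
- rack_middle (a point): the middle of the rack's top face
- strap (a joint): turn of the steel strap about its post, rad, 0 to 2.0, growing clockwise seen from above. 0: parked beside the rack, pointing to the station's -x; 1.6: along the station's +y, over the middle of the nest (no stop or catch there). Stiff (0.22 N m, 2.5 N at the end), stays where left. Flat bar 24 mm wide, from 44 to 56 mm above the bench, reaching 105 mm from the post axis, 20 mm behind it
- post_axis (a point): on the axis of the post, at the strap's top face, 56 mm above the bench
- strap_end (a point): on the strap's middle line right above the foot, 95 mm from the post axis, at the strap's top face, 56 mm above the bench; a round bolt head (8 mm radius) stands 5 mm above it there. From post_axis to this point is the way the strap points
- foot: round black rubber foot, 22 mm across and 6 mm thick, under the strap, 95 mm from the post axis; origin at the centre of its underside. Sprung; the cam drives it down 7.5 mm. With the lever up it hangs about 5 mm above the rack's top; with the lever down it presses on the rack with about 5 N
- cam_lever (a joint): turn of the cam lever about its cross pin, rad, 0 to 1.0 (a stop). 0: open, standing 60 degrees above level, leaning away from the foot; 1.0: fully down, almost level (3 degrees up), pointing straight away from the foot behind the post. It rides on the strap and turns with it. Stiff (0.15 N m, about 3 N at the grip), stays where left
- lever_pin (a point): centre of the lever's cross pin, over the post axis, 70 mm above the bench; between two steel cheeks 26 mm wide over all, 78 mm high
- lever_grip (a point): middle of the lever's black grip, 60 mm from the pin, on the lever's middle line. The grip is 22 mm wide, 12 mm thick and 50 mm long, from 35 to 85 mm from the pin
- bottle: brown bottle with a cap, 46 mm across, 86 mm high, loose, upright; origin under its centre. To be left alone
- block: plain aluminium heating block with holes, 46 x 72 x 40 mm, loose; origin under its centre. To be left alone
- pen: marker pen, 135 mm long, 17 mm thick, lying loose; origin under its centre, long side along its y. To be left alone
Mind the look-alikes: they are no part of the job. Of the things like the rack, leave any that is turquoise; of the rest the larger one is meant.

How it is judged:
On the way, in this order (a step that is already met when the one before it is completed fails the run):
1. the strap's foot is over the middle of the rack (within 15 mm, seen from above) while the lever is still up (horizontal distance between foot and rack_middle below 0.015 m and value of joint cam_lever below 0.35 rad), for 0.2 s.
2. the cam lever is pushed fully down with the foot over the middle, pressing on the rack (horizontal distance between foot and rack_middle below 0.015 m and value of joint cam_lever above 0.92 rad and contact force between foot and rack above 2 N), for 0.2 s.
At the end, for the whole second after the job is handed in: The foot is within 15 mm (seen from above) of the middle of the rack, the cam lever is fully down (above 0.92 of 1.0 rad), the foot presses on the rack with more than 2 N, and the rack lies at rest in its nest (within 10 mm of its middle, not more than 3 mm raised) (all of step 2 and z of rack in the frame of station below 0.013 m and horizontal distance between rack and station below 0.01 m and linear speed of rack below 0.02 m/s); the robot touches nothing.
It fails at once if the rack is lifted out of its nest (z of rack in the frame of station above 0.016 m).
It fails at once if the robot presses on the rack itself (more than 3 N) (contact force between any of the fingers, the arm and rack above 3 N).
It fails at once if the bottle is moved by more than 20 mm (distance of bottle from where it was at the start of the episode above 0.02 m).
It fails at once if the heating block is moved by more than 20 mm (distance of block from where it was at the start of the episode above 0.02 m).
It fails at once if the marker pen is moved by more than 20 mm (distance of pen from where it was at the start of the episode above 0.02 m).
It also fails if it takes over 45 s, if anything falls off the work surface, if the arm or the gripper's body presses on something with over 40 N, if the wrist force passes 120 N, or if a joint passes its speed limit or range.

## Working session

There is one attempt and no reset: what is moved stays moved. The work goes in short steps, Python scripts to look and compute and a tool call to move; the robot and the scene stay as the last step left them, time stands still between calls to the robot, and variables do not carry over. Pictures are saved under pics/ and viewed, at most 10 in all, crops included, and the job is handed in when it is done.

Besides the shell and the picture viewer there is one more tool, called after "Request:" as a command line: name --argument value ..., lists and objects as JSON in quotes. jog_arm: Moves the arm, as the interface text tells. Shift numbers are shares of 12 cm and turn numbers shares of pi/2 rad, none past 1 either way. Its arguments: {"type":"object","properties":{"increments":{"type":"array"},"force":{"type":"number"}},"required":["increments"]}

```bash
mkdir -p pics; cat > h.py <<'E'
from plant import get_state, imaging, job, ctrl
import numpy as np, cv2
def snap(name,fn):
    s=get_state(); r=imaging.read_camera(name)
    cv2.imwrite('pics/'+fn+'.png',r['frame'])
    np.savez('pics/'+fn+'.npz',d=r['depth'],K=r['camera_matrix'],E=r.get('extrinsics',np.eye(4)))
    return s,r
def pt(fn,u,v,z=None):
    "world point of pixel by depth, or by ray cut with height z"
    f=np.load('pics/'+fn+'.npz');K=f['K'];E=f['E']
    ray=np.linalg.inv(K)@[u,v,1]; ray=E[:3,:3]@(ray*[1,-1,-1])
    if z is None:
        p=f['d'][v-1:v+2,u-1:u+2]; return E[:3,3]+ray*np.median(p)
    return E[:3,3]+ray*(z-E[2,3])/ray[2]
E
python3 -c "
from h import *
a=snap('scene','s1')[1]['frame'];b=snap('side','d1')[1]['frame']
print(get_state()['eef_pos'],get_state()['tcp_rot'],imaging.read_camera('scene').keys())
"
```

```text
[0.18873683 0.64750254 0.25505324] [ 1.41414664e-01  9.89949851e-01 -1.04360325e-03 -3.10632158e-04] dict_keys(['frame', 'depth', 'camera_matrix', 'extrinsics'])
```

View pics/s1.png

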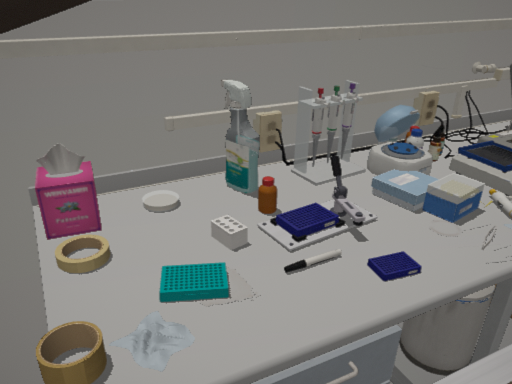

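View pics/d1.png

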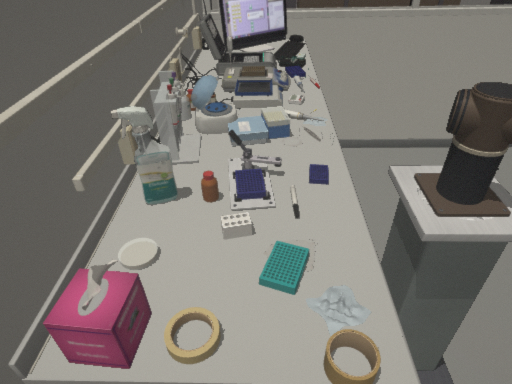

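Rack candidates in the scene view are the blue rack in the station (308,220), the turquoise rack (195,281, excluded), a small blue rack (394,265, smaller) and a blue item on a device at far right (490,155). I choose the one in the station at (308,220) and will check it in a close crop. The strap pivots near (341,195) and points to about (357,215), and the lever stands up at (337,165).

```bash
python3 -c "
from h import *
a=cv2.imread('pics/s1.png')[140:250,250:390];b=cv2.imread('pics/d1.png')[120:220,200:330]
a=cv2.resize(a,(700,550),interpolation=2);cv2.imwrite('pics/c1.png',a)
b=cv2.resize(b,(780,600),interpolation=2);cv2.imwrite('pics/c2.png',b)
"
```

```text
(no output)
```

View pics/c1.png

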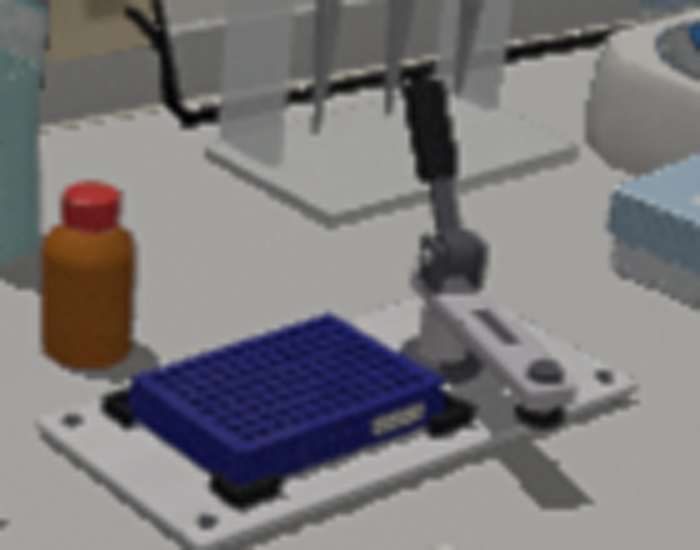

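View pics/c2.png

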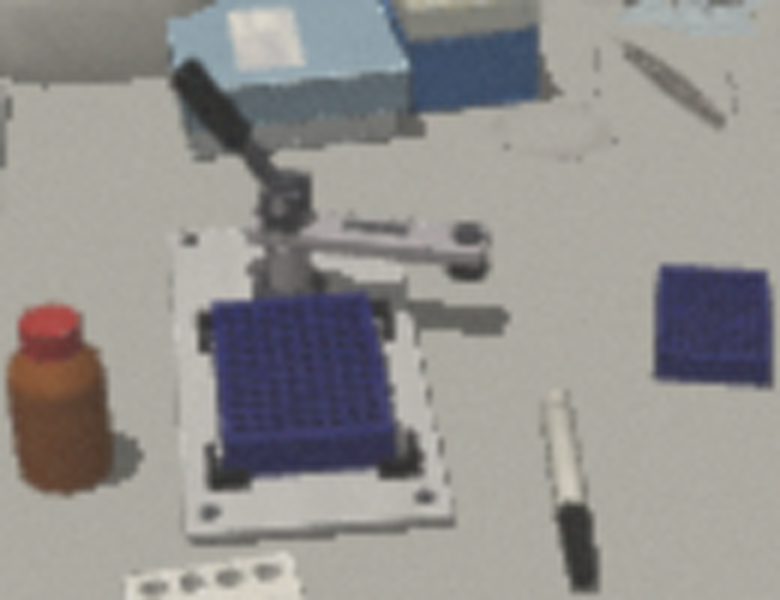

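The crops confirm it: a large blue rack in a four-angle nest. The strap runs from the post at scene (341,190) to the bolt head at (359,214), and the lever is up, leaning away.

```bash
python3 -c "
from h import *
np.set_printoptions(precision=4,suppress=True)
C1=lambda u,v:(u/5+250-.4,v/5+140-.4)
C2=lambda u,v:(u/6+200-.4,v/6+120-.4)
for n,C,cs,bolt in (('s1',C1,[(330,317),(135,380),(240,450),(440,380)],(545,370)),('d1',C2,[(213,302),(367,293),(393,430),(225,440)],(468,233))):
  P=np.array([pt(n,*C(*c),.031) for c in cs]);print(n,P[:,:2].tolist(),'mid',P.mean(0))
  print('edges',np.linalg.norm(np.roll(P,-1,0)-P,axis=1)); b=pt(n,*C(*bolt),.061);print('bolt',b)
  R=C(*bolt);print('depth bolt',pt(n,int(R[0]+.5),int(R[1]+.5)))
# plate corners on z=.01
P=np.array([pt('s1',*C1(*c),.01) for c in [(40,428),(190,540),(635,385),]]);print('plate s',P)
P=np.array([pt('d1',*C2(*c),.01) for c in [(175,232),(453,520),(188,535)]]);print('plate d',P)
for n,u,v in (('s1',268,195),('s1',230,232),('s1',315,261),('d1',210,190),('s1',336,160),('s1',337,170)): print(n,u,v,pt(n,u,v))
for n,C,c in (('s1',C1,(410,80)),('s1',C1,(430,165)),('d1',C2,(190,70)),('d1',C2,(235,140))):
  R=C(*c);print('grip',pt(n,int(R[0]+.5),int(R[1]+.5)))
"
```

```text
s1 [[0.6398409214819291, -0.08258181054232294], [0.6254535282262577, 0.033495043662914836], [0.5524423756504457, 0.023051627279419618], [0.5663315666642113, -0.09307708158123651]] mid [ 0.596  -0.0298  0.031 ]
edges [0.117  0.0738 0.117  0.0743]
bolt [ 0.5116 -0.1044  0.061 ]
depth bolt [ 0.5084 -0.1028  0.062 ]
d1 [[0.6400824005306244, -0.0863727895094335], [0.5615951577378395, -0.09415380659488792], [0.548004439693131, 0.023183826653318862], [0.6261974100353234, 0.03067256099308402]] mid [ 0.594  -0.0317  0.031 ]
edges [0.0789 0.1181 0.0786 0.1179]
bolt [ 0.5102 -0.1032  0.061 ]
depth bolt [ 0.509  -0.1032  0.0625]
plate s [[ 0.6371  0.0756  0.01  ]
 [ 0.5283  0.0612  0.01  ]
 [ 0.5526 -0.1998  0.01  ]]
plate d [[ 0.6697 -0.1894  0.01  ]
 [ 0.5206  0.064   0.01  ]
 [ 0.6413  0.0746  0.01  ]]
s1 268 195 [0.6863 0.0234 0.0537]
s1 230 232 [0.5891 0.1657 0.0417]
s1 315 261 [0.4621 0.0372 0.0108]
d1 210 190 [0.7003 0.0351 0.0447]
s1 336 160 [ 0.6428 -0.132   0.1328]
s1 337 170 [ 0.6292 -0.1273  0.1134]
grip [ 0.6535 -0.1275  0.1398]
grip [ 0.6271 -0.1237  0.1073]
grip [ 0.6496 -0.133   0.139 ]
grip [ 0.6265 -0.1202  0.1055]
```

Measured: rack centre ≈ (0.595,-0.031), post ≈ (0.607,-0.125), bolt ≈ (0.510,-0.104), so the strap is already about 0.34 rad round. Next I go over with the gripper shut, staying high.

Request:
jog_arm --increments '[{"dx":0.33,"dy":-0.33,"gripper":-1},{"dx":0.66,"dy":-0.66,"gripper":-1},{"dx":1,"dy":-1,"gripper":-1},{"dx":1,"dy":-1,"gripper":-1}]'

```text
$.increments[0]: bad value
```

Request:
jog_arm --increments '[{"dx":0.25,"dy":-0.33,"gripper":-1},{"dx":0.5,"dy":-0.66,"gripper":-1},{"dx":0.75,"dy":-1,"gripper":-1},{"dx":0.75,"dy":-1,"gripper":-1}]'

```text
$.increments[0]: bad value
```

Request:
jog_arm --increments '[{"dx":0.15,"dy":-0.33,"gripper":-1},{"dx":0.3,"dy":-0.66,"gripper":-1},{"dx":0.45,"dy":-1,"gripper":-1},{"dx":0.45,"dy":-1,"gripper":-1}]'

```text
$.increments[0]: bad value
```

Request:
jog_arm --increments '[{"dx":0.1,"dy":-0.33,"gripper":-1},{"dx":0.2,"dy":-0.66,"gripper":-1},{"dx":0.25,"dy":-1,"gripper":-1},{"dx":0.25,"dy":-1,"gripper":-1}]'

```text
$.increments[0]: bad value
```

Request:
jog_arm --increments '[{"dx":0.05,"dy":-0.33,"gripper":-1},{"dx":0.1,"dy":-0.66,"gripper":-1},{"dx":0.15,"dy":-1,"gripper":-1},{"dx":0.15,"dy":-1,"gripper":-1}]'

```text
$.increments[0]: bad value
```

Request:
jog_arm --increments '[{"dx":0.05,"dy":-0.33,"gripper":-1},{"dx":0.1,"dy":-0.66,"gripper":-1},{"dx":0.13,"dy":-1,"gripper":-1},{"dx":0.13,"dy":-1,"gripper":-1}]'

```text
$.increments[0]: bad value
```

```bash
python3 -c "
from h import *
from scipy.spatial.transform import Rotation as R
s,r=snap('wrist','w1');T=np.eye(4);T[:3,:3]=R.from_quat(s['tcp_rot']).as_matrix();T[:3,3]=s['eef_pos']
np.savez('pics/w1.npz',d=r['depth'],K=r['camera_matrix'],E=T@r['mount'])
print(s['eef_pos'],s['tcp_rot'],s['qpos'],s['opening'],s['contact_force'],ctrl.finger_overhang,s['time'])
print(T[:3,:3].round(3))
"
```

```text
[0.1887676  0.64757085 0.25521121] [ 1.41409615e-01  9.89950715e-01 -9.12565700e-04 -2.63139436e-04] [ 1.13701121e+00  2.87020727e-01  1.57786775e+00 -2.21440402e-05
  1.27860355e+00 -1.50008204e-01] 0.9990404489352137 [-0.46626891 -0.13246975 -0.06408507] 0.025 0.15
[[-0.96   0.28  -0.001]
 [ 0.28   0.96  -0.002]
 [ 0.    -0.002 -1.   ]]
```

View pics/w1.png

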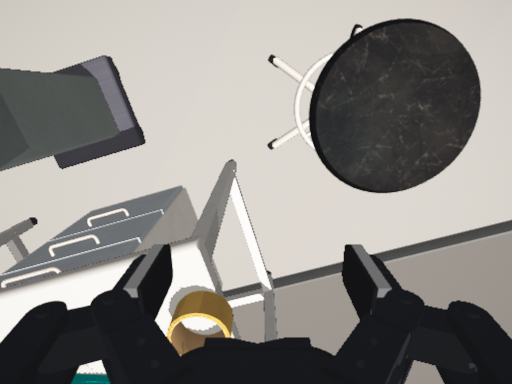

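The move was refused because the rows apparently need all keys; the wrist picture only shows the start pose, with the bench edge and the gold ring at (200,320).

Request:
jog_arm --increments '[{"dx":0.33,"dy":-0.33,"dz":0,"ax":0,"ay":0,"az":0,"gripper":-1},{"dx":0.66,"dy":-0.66,"dz":0,"ax":0,"ay":0,"az":0,"gripper":-1},{"dx":1,"dy":-1,"dz":0,"ax":0,"ay":0,"az":0,"gripper":-1},{"dx":1,"dy":-1,"dz":0,"ax":0,"ay":0,"az":0,"gripper":-1}]'

```text
time: 0.6
eef_pos: [0.3113, 0.5253, 0.2561]
tcp_rot: [0.143, 0.99, -0.001, 0.0]
contact_force: [0.7, 0.4, 0.3]
opening: 0.332
finger_force: 0.0
```

Request:
jog_arm --increments '[{"dx":0.38,"dy":-0.5,"dz":0,"ax":0,"ay":0,"az":0,"gripper":-1},{"dx":0.75,"dy":-1,"dz":0,"ax":0,"ay":0,"az":0,"gripper":-1},{"dx":0.75,"dy":-1,"dz":0,"ax":0,"ay":0,"az":0,"gripper":-1},{"dx":0.75,"dy":-1,"dz":0,"ax":0,"ay":0,"az":0,"gripper":-1}]'

```text
time: 1.0
eef_pos: [0.4021, 0.4039, 0.2562]
tcp_rot: [0.145, 0.989, -0.001, 0.001]
contact_force: [-0.7, 0.5, -0.8]
opening: -0.003
finger_force: 0.0
```

Request:
jog_arm --increments '[{"dx":0.25,"dy":-0.5,"dz":0,"ax":0,"ay":0,"az":0,"gripper":-1},{"dx":0.45,"dy":-1,"dz":0,"ax":0,"ay":0,"az":0,"gripper":-1},{"dx":0.45,"dy":-1,"dz":0,"ax":0,"ay":0,"az":0,"gripper":-1},{"dx":0.45,"dy":-1,"dz":0,"ax":0,"ay":0,"az":0,"gripper":-1}]'

```text
time: 1.4
eef_pos: [0.454, 0.2855, 0.2562]
tcp_rot: [0.144, 0.99, -0.0, 0.0]
contact_force: [-1.2, 0.5, 0.1]
opening: -0.001
finger_force: 0.0
```

Request:
jog_arm --increments '[{"dx":0.13,"dy":-0.5,"dz":0,"ax":0,"ay":0,"az":0,"gripper":-1},{"dx":0.25,"dy":-1,"dz":0,"ax":0,"ay":0,"az":0,"gripper":-1},{"dx":0.25,"dy":-1,"dz":0,"ax":0,"ay":0,"az":0,"gripper":-1},{"dx":0.25,"dy":-1,"dz":0,"ax":0,"ay":0,"az":0,"gripper":-1}]'

```text
time: 1.8
eef_pos: [0.4834, 0.1667, 0.2563]
tcp_rot: [0.143, 0.99, 0.0, 0.0]
contact_force: [-0.1, 1.8, -0.7]
opening: -0.002
finger_force: 0.0
```

Request:
jog_arm --increments '[{"dx":0.05,"dy":-0.5,"dz":0,"ax":0,"ay":0,"az":0,"gripper":-1},{"dx":0.1,"dy":-1,"dz":0,"ax":0,"ay":0,"az":0,"gripper":-1},{"dx":0.1,"dy":-1,"dz":0,"ax":0,"ay":0,"az":0,"gripper":-1},{"dx":0.1,"dy":-1,"dz":0,"ax":0,"ay":0,"az":0,"gripper":-1}]'

```text
time: 2.2
eef_pos: [0.4953, 0.0476, 0.2564]
tcp_rot: [0.143, 0.99, 0.0, 0.0]
contact_force: [-0.3, 0.8, -1.0]
opening: -0.003
finger_force: 0.0
```

Request:
jog_arm --increments '[{"dx":0.05,"dy":-0.5,"dz":0,"ax":0,"ay":0,"az":0,"gripper":-1},{"dx":0.1,"dy":-1,"dz":0,"ax":0,"ay":0,"az":0,"gripper":-1},{"dx":0.1,"dy":-1,"dz":0,"ax":0,"ay":0,"az":0,"gripper":-1},{"dx":0.1,"dy":-1,"dz":0,"ax":0,"ay":0,"az":0,"gripper":-1}]'

```text
time: 2.6
eef_pos: [0.5076, -0.072, 0.2563]
tcp_rot: [0.142, 0.99, 0.0, 0.0]
contact_force: [-0.3, 0.7, 1.0]
opening: 0.004
finger_force: 0.0
```

```bash
cat >> h.py <<'E'
def wsnap(fn):
    from scipy.spatial.transform import Rotation as R
    s,r=snap('wrist',fn);T=np.eye(4);T[:3,:3]=R.from_quat(s['tcp_rot']).as_matrix();T[:3,3]=s['eef_pos']
    np.savez('pics/'+fn+'.npz',d=r['depth'],K=r['camera_matrix'],E=T@r['mount'])
    print(s['time'],s['eef_pos'],s['qpos'],s['opening'],s['contact_force'],ctrl.finger_overhang);print(T[:3,:3].round(3))
E
python3 -c "
from h import *
wsnap('w2')"
```

```text
2.6 [ 0.50762404 -0.07203283  0.25629541] [-3.39357283e-01 -7.59833268e-02  1.97010196e+00  7.22858203e-04
  1.24752194e+00 -1.62503249e+00] 0.004152276007268073 [-0.33607417  0.68880789  0.9976035 ] 0.025
[[-0.96   0.281  0.   ]
 [ 0.281  0.96   0.001]
 [ 0.     0.001 -1.   ]]
```

View pics/w2.png

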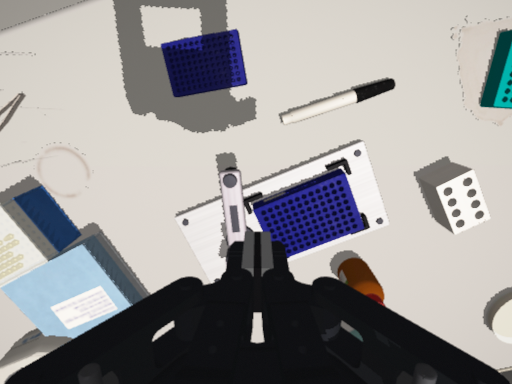

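The wrist picture shows the bolt head at (230,181), the strap running down to (236,240), and the rack's top corners at (253,209), (346,170), (364,229) and about (290,262).

```bash
python3 -c "
from h import *
print('bolt',pt('w2',230,181,.061),pt('w2',230,181));print('strap mid',pt('w2',235,222,.056))
for c in [(253,209),(346,171),(364,229)]:print(pt('w2',*c,.031))
for c in [(177,219),(364,142),(388,223)]:print('plate',pt('w2',*c,.01))
"
```

```text
bolt [ 0.51176307 -0.1049142   0.061     ] [ 0.51165405 -0.10483996  0.06142685]
strap mid [ 0.56245168 -0.11560401  0.056     ]
[ 0.56216405 -0.09379519  0.031     ]
[0.54659806 0.02703806 0.031     ]
[0.62832074 0.03442234 0.031     ]
plate [ 0.55531921 -0.1982616   0.01      ]
plate [0.52354065 0.06015079 0.01      ]
plate [0.64062922 0.07215988 0.01      ]
```

Request:
jog_arm --increments '[{"dx":0.06,"dy":-0.35,"dz":0,"ax":0,"ay":0,"az":0.05,"gripper":-1},{"dx":0.11,"dy":-0.61,"dz":0,"ax":0,"ay":0,"az":0.05,"gripper":-1},{"dx":0.11,"dy":-0.61,"dz":-0.35,"ax":0,"ay":0,"az":0.05,"gripper":-1},{"dx":0.11,"dy":-0.61,"dz":-0.7,"ax":0,"ay":0,"az":0.05,"gripper":-1},{"dx":0.11,"dy":-0.61,"dz":-1,"ax":0,"ay":0,"az":0.05,"gripper":-1},{"dx":0.11,"dy":-0.61,"dz":-1,"ax":0,"ay":0,"az":0.05,"gripper":-1}]'

```text
time: 3.25
eef_pos: [0.5167, -0.1407, 0.1303]
tcp_rot: [0.101, 0.995, 0.003, -0.006]
contact_force: [-0.1, 0.2, -0.1]
opening: 0.005
finger_force: 0.0
```

Request:
jog_arm --increments '[{"dx":0,"dy":0,"dz":-0.2,"ax":0,"ay":0,"az":0,"gripper":-1},{"dx":0,"dy":0,"dz":-0.4,"ax":0,"ay":0,"az":0,"gripper":-1},{"dx":0,"dy":0,"dz":-0.57,"ax":0,"ay":0,"az":0,"gripper":-1},{"dx":0,"dy":0,"dz":-0.57,"ax":0,"ay":0,"az":0,"gripper":-1}]'

```text
time: 3.65
eef_pos: [0.5197, -0.143, 0.0671]
tcp_rot: [0.101, 0.995, 0.001, -0.002]
contact_force: [-0.3, -0.0, -0.5]
opening: -0.001
finger_force: 0.0
```

Request:
jog_arm --increments '[{"dx":0.02,"dy":0.1,"dz":0,"ax":0,"ay":0,"az":0,"gripper":-1},{"dx":0.02,"dy":0.16,"dz":0,"ax":0,"ay":0,"az":-0.055,"gripper":-1},{"dx":0.02,"dy":0.22,"dz":0,"ax":0,"ay":0,"az":-0.11,"gripper":-1},{"dx":0.03,"dy":0.28,"dz":0,"ax":0,"ay":0,"az":-0.165,"gripper":-1},{"dx":0.04,"dy":0.34,"dz":0,"ax":0,"ay":0,"az":-0.22,"gripper":-1},{"dx":0.055,"dy":0.4,"dz":0,"ax":0,"ay":0,"az":-0.28,"gripper":-1},{"dx":0.07,"dy":0.455,"dz":0,"ax":0,"ay":0,"az":-0.335,"gripper":-1},{"dx":0.1,"dy":0.51,"dz":0,"ax":0,"ay":0,"az":-0.39,"gripper":-1},{"dx":0.13,"dy":0.56,"dz":0,"ax":0,"ay":0,"az":-0.445,"gripper":-1},{"dx":0.13,"dy":0.56,"dz":0,"ax":0,"ay":0,"az":-0.445,"gripper":-1}]'

```text
time: 4.65
eef_pos: [0.5377, -0.0772, 0.0707]
tcp_rot: [0.436, 0.9, 0.0, 0.002]
contact_force: [-0.1, -0.4, 0.6]
opening: 0.003
finger_force: 0.3
```

```bash
python3 -c "
from h import *
wsnap('w3');snap('side','d3')
b=cv2.imread('pics/d3.png')[120:220,200:330]
a=cv2.imread('pics/w3.png')
cv2.imwrite('pics/m3.png',np.hstack([cv2.resize(b,(400,308),interpolation=2),cv2.resize(a,(400,308))]))"
```

```text
4.65 [ 0.53770883 -0.07718946  0.07071011] [-3.29378126e-01  2.30209988e-01  2.02198266e+00 -8.99570593e-05
  8.84921829e-01 -9.97639644e-01] 0.0032906532565452253 [-0.11379448 -0.40100022  0.57692809] 0.025
[[-0.62   0.785  0.004]
 [ 0.785  0.62  -0.002]
 [-0.004  0.002 -1.   ]]
```

View pics/m3.png

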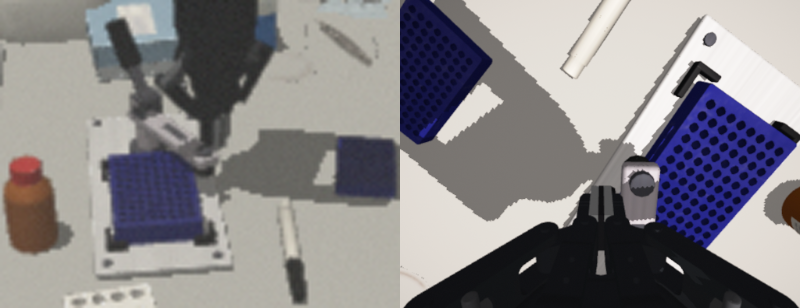

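The strap is following the finger, with the bolt head at wrist-half (640,184). I continue the sweep to the middle.

Request:
jog_arm --increments '[{"dx":0.04,"dy":0.05,"dz":-0.02,"ax":0,"ay":0,"az":-0.055,"gripper":-1},{"dx":0.08,"dy":0.095,"dz":-0.02,"ax":0,"ay":0,"az":-0.11,"gripper":-1},{"dx":0.12,"dy":0.14,"dz":-0.02,"ax":0,"ay":0,"az":-0.165,"gripper":-1},{"dx":0.17,"dy":0.175,"dz":-0.02,"ax":0,"ay":0,"az":-0.22,"gripper":-1},{"dx":0.22,"dy":0.21,"dz":-0.02,"ax":0,"ay":0,"az":-0.28,"gripper":-1},{"dx":0.285,"dy":0.245,"dz":-0.02,"ax":0,"ay":0,"az":-0.345,"gripper":-1},{"dx":0.285,"dy":0.245,"dz":-0.02,"ax":0,"ay":0,"az":-0.345,"gripper":-1}]'

```text
time: 5.45
eef_pos: [0.5705, -0.0481, 0.0661]
tcp_rot: [0.661, 0.75, 0.0, 0.0]
contact_force: [0.9, -0.2, 0.2]
opening: -0.004
finger_force: 0.0
```

```bash
python3 -c "
from h import *
wsnap('w4');snap('side','d4')
b=cv2.imread('pics/d4.png')[120:220,200:330]
a=cv2.imread('pics/w4.png')
cv2.imwrite('pics/m4.png',np.hstack([cv2.resize(b,(390,300),interpolation=2),cv2.resize(a,(400,300))]))"
```

```text
5.45 [ 0.57049431 -0.04814645  0.06614598] [-2.61539916e-01  2.95790368e-01  1.94949748e+00  5.86401314e-04
  8.95689464e-01 -3.88177050e-01] -0.003962874671481496 [ 0.86899981 -0.24859059  0.18815066] 0.025
[[-0.126  0.992  0.001]
 [ 0.992  0.126  0.   ]
 [ 0.     0.001 -1.   ]]
```

View pics/m4.png

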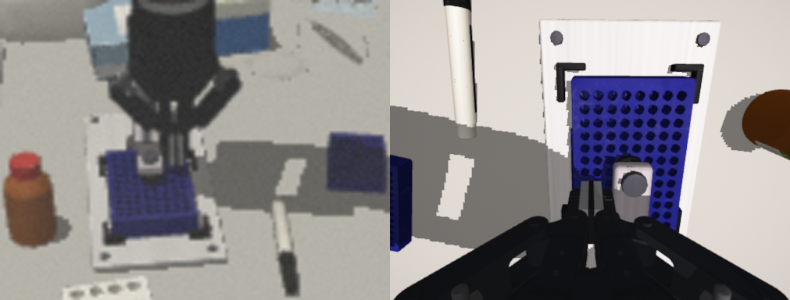

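The strap is over the middle of the rack, with the bolt head at about (311,235) in the full wrist picture. I back off sideways while checking the numbers.

```bash
python3 -c "
from h import *
print('bolt',pt('w4',311,235,.061),pt('w4',311,235))
for c in [(182*1.28+5,76*1.28+1),((695-390)*1.28,80*1.28)]:print(pt('w4',*c,.031))"
```

```text
bolt [ 0.59294196 -0.02901893  0.061     ] [ 0.59280429 -0.02877091  0.0615211 ]
[0.55126288 0.02604637 0.031     ]
[0.62676566 0.03369181 0.031     ]
```

Request:
jog_arm --increments '[{"dx":-0.1,"dy":-0.01,"dz":0,"ax":0,"ay":0,"az":0,"gripper":-1},{"dx":-0.2,"dy":-0.02,"dz":0,"ax":0,"ay":0,"az":0,"gripper":-1},{"dx":-0.2,"dy":-0.02,"dz":0.35,"ax":0,"ay":0,"az":0,"gripper":-1},{"dx":-0.2,"dy":-0.02,"dz":0.7,"ax":0,"ay":0,"az":0,"gripper":-1},{"dx":-0.2,"dy":-0.02,"dz":1,"ax":0,"ay":0,"az":0,"gripper":-1},{"dx":-0.2,"dy":-0.02,"dz":1,"ax":0,"ay":0,"az":0,"gripper":-1}]'

```text
time: 6.15
eef_pos: [0.5483, -0.052, 0.1921]
tcp_rot: [0.662, 0.75, 0.003, 0.005]
contact_force: [0.0, -0.5, -0.5]
opening: -0.002
finger_force: 0.0
```

```bash
python3 -c "
from h import *
wsnap('w5');snap('side','d5')
b=cv2.imread('pics/d5.png')[120:220,200:330]
a=cv2.imread('pics/w5.png')
cv2.imwrite('pics/m5.png',np.hstack([cv2.resize(b,(390,300),interpolation=2),cv2.resize(a,(400,300))]))"
```

```text
6.15 [ 0.54830754 -0.05201772  0.19212902] [-2.78887613e-01  7.06067983e-02  1.94667193e+00  1.67775265e-04
  1.11225218e+00 -4.04050029e-01] -0.0019348577644515412 [ 0.00872936 -0.45624203 -0.5154521 ] 0.025
[[-0.125  0.992  0.012]
 [ 0.992  0.125 -0.003]
 [-0.005  0.011 -1.   ]]
```

View pics/m5.png

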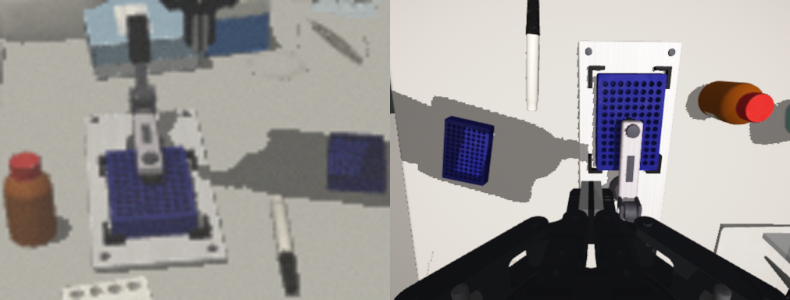

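The strap stays over the rack's middle (bolt at (0.593,-0.029) against the rack's (0.595,-0.030)), and the lever is still up. Now I move over the post, on the foot side of the lever.

Request:
jog_arm --increments '[{"dx":0.24,"dy":-0.28,"dz":0,"ax":0,"ay":0,"az":0,"gripper":-1},{"dx":0.48,"dy":-0.54,"dz":0,"ax":0,"ay":0,"az":0,"gripper":-1},{"dx":0.48,"dy":-0.54,"dz":0,"ax":0,"ay":0,"az":0,"gripper":-1},{"dx":0.48,"dy":-0.54,"dz":-0.22,"ax":0,"ay":0,"az":0,"gripper":-1},{"dx":0.48,"dy":-0.54,"dz":-0.44,"ax":0,"ay":0,"az":0,"gripper":-1},{"dx":0.48,"dy":-0.54,"dz":-0.44,"ax":0,"ay":0,"az":0,"gripper":-1}]'

```text
time: 6.85
eef_pos: [0.5987, -0.1141, 0.1259]
tcp_rot: [0.662, 0.75, -0.002, -0.006]
contact_force: [-0.4, -0.1, -1.1]
opening: -0.0
finger_force: 0.0
```

Request:
jog_arm --increments '[{"dx":0,"dy":0,"dz":0,"ax":0,"ay":0,"az":0,"gripper":-1},{"dx":0,"dy":0,"dz":0,"ax":0,"ay":0,"az":0,"gripper":-1}]'

```text
time: 7.05
eef_pos: [0.6038, -0.1158, 0.1337]
tcp_rot: [0.662, 0.75, 0.0, 0.001]
contact_force: [-0.0, 0.7, 0.2]
opening: -0.003
finger_force: 0.0
```

Request:
jog_arm --increments '[{"dx":0.03,"dy":-0.13,"dz":0.03,"ax":0,"ay":0,"az":0,"gripper":-1},{"dx":0.035,"dy":-0.19,"dz":0.02,"ax":0,"ay":0,"az":0,"gripper":-1},{"dx":0.045,"dy":-0.25,"dz":0.01,"ax":0,"ay":0,"az":0,"gripper":-1},{"dx":0.05,"dy":-0.31,"dz":-0.01,"ax":0,"ay":0,"az":0,"gripper":-1},{"dx":0.06,"dy":-0.37,"dz":-0.04,"ax":0,"ay":0,"az":0,"gripper":-1},{"dx":0.065,"dy":-0.42,"dz":-0.09,"ax":0,"ay":0,"az":0,"gripper":-1},{"dx":0.07,"dy":-0.46,"dz":-0.14,"ax":0,"ay":0,"az":0,"gripper":-1},{"dx":0.07,"dy":-0.46,"dz":-0.14,"ax":0,"ay":0,"az":0,"gripper":-1}]'

```text
time: 7.85
eef_pos: [0.6117, -0.1721, 0.1147]
tcp_rot: [0.662, 0.75, -0.001, 0.0]
contact_force: [-0.4, 0.1, -0.2]
opening: -0.0
finger_force: 0.0
```

Request:
jog_arm --increments '[{"dx":0,"dy":-0.02,"dz":-0.05,"ax":0,"ay":0,"az":0,"gripper":-1},{"dx":0.005,"dy":-0.04,"dz":-0.1,"ax":0,"ay":0,"az":0,"gripper":-1},{"dx":0.005,"dy":-0.04,"dz":-0.13,"ax":0,"ay":0,"az":0,"gripper":-1},{"dx":0.005,"dy":-0.04,"dz":-0.13,"ax":0,"ay":0,"az":0,"gripper":-1},{"dx":0.005,"dy":-0.04,"dz":-0.13,"ax":0,"ay":0,"az":0,"gripper":-1}]'

```text
time: 8.35
eef_pos: [0.6129, -0.1757, 0.1034]
tcp_rot: [0.661, 0.75, -0.0, -0.0]
contact_force: [-6.0, 3.7, 14.7]
opening: 0.002
finger_force: 7.4
```

The force rose to 14.7 N at the expected stop height, so I lift off straight up and look.

Request:
jog_arm --increments '[{"dx":0,"dy":0,"dz":0.3,"ax":0,"ay":0,"az":0,"gripper":-1},{"dx":0,"dy":0,"dz":0.7,"ax":0,"ay":0,"az":0,"gripper":-1},{"dx":0,"dy":0,"dz":1,"ax":0,"ay":0,"az":0,"gripper":-1},{"dx":0,"dy":0,"dz":1,"ax":0,"ay":0,"az":0,"gripper":-1}]'

```text
time: 8.75
eef_pos: [0.6157, -0.1777, 0.2277]
tcp_rot: [0.662, 0.75, 0.001, 0.007]
contact_force: [0.4, -0.4, 0.8]
opening: 0.0
finger_force: 0.0
```

Request:
jog_arm --increments '[{"dx":-0.4,"dy":0,"dz":0,"ax":0,"ay":0,"az":0,"gripper":-1},{"dx":-0.8,"dy":0,"dz":0.1,"ax":0,"ay":0,"az":0,"gripper":-1},{"dx":-0.8,"dy":0,"dz":0.1,"ax":0,"ay":0,"az":0,"gripper":-1},{"dx":-0.8,"dy":0,"dz":0.1,"ax":0,"ay":0,"az":0,"gripper":-1}]'

```text
time: 9.15
eef_pos: [0.5156, -0.176, 0.2314]
tcp_rot: [0.662, 0.749, -0.0, 0.0]
contact_force: [0.3, -0.2, 0.6]
opening: 0.002
finger_force: 0.0
```

```bash
python3 -c "
from h import *
wsnap('w6');snap('side','d6');snap('scene','s6')
b=cv2.imread('pics/d6.png')[125:215,210:300]
a=cv2.imread('pics/s6.png')[150:240,270:380]
cv2.imwrite('pics/m6.png',np.hstack([cv2.resize(b,(360,360),interpolation=2),cv2.resize(a,(440,360),interpolation=2)]))"
```

```text
9.15 [ 0.51564454 -0.17595964  0.23139506] [-5.14915557e-01  2.18897380e-02  1.92131719e+00 -5.20277552e-04
  1.19848013e+00 -6.38515032e-01] 0.0022652416043034054 [ 0.33137284 -0.18321092  0.60124867] 0.025
[[-0.123  0.992 -0.   ]
 [ 0.992  0.123 -0.   ]
 [-0.    -0.    -1.   ]]
```

View pics/m6.png

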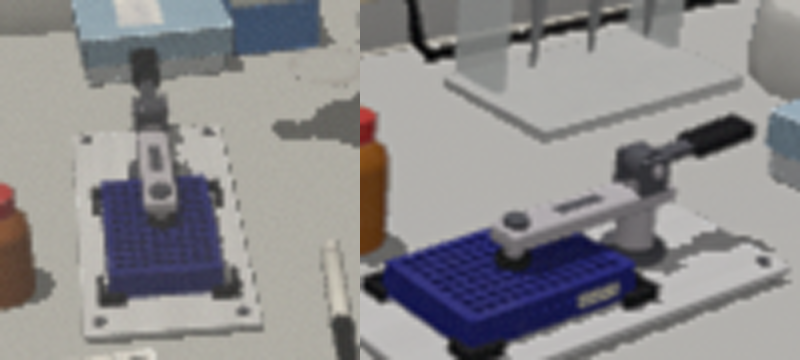

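The foot sits on the rack and the lever looks nearly level, with its grip from (690,148) to (750,128) in the right half. I check the grip height and bolt position by depth.

```bash
python3 -c "
from h import *
S=lambda u,v:(round((u-360)/4+270-.4),round(v/4+150-.4))
for p in [(700,142),(715,137),(730,130),(740,126)]:print(S(*p),pt('s6',*S(*p)))
print('bolt',pt('s6',*S(517,217),.061),pt('d6',160/4+210-.4,188/4+125-.4,.061))
"
```

```text
(355, 185) [ 0.6024432  -0.16430742  0.078762  ]
(358, 184) [ 0.60394811 -0.17445923  0.07874904]
(362, 182) [ 0.6067157  -0.18853427  0.0801066 ]
(365, 181) [ 0.60756459 -0.19828761  0.08051566]
bolt [ 0.59484949 -0.03134072  0.061     ] [ 0.59264303 -0.03152108  0.061     ]
```

```bash
python3 -c "
from h import *
print(job.sign_off())"
```

```text
the job is handed in; nothing more can be done
None
```

The job is handed in: the strap's foot is within about 3 mm of the rack's middle, the cam lever is fully down (grip about 3° above level), and the arm is clear; the sign-off gave no verdict, and the foot's pressing force was not measured.

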